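Weigh the coin cartridges and bank the full one

TASK

One of the two identical steel coin cartridges is full and the other nearly empty: stand a cartridge gently on the black pan of the balance, let go and read the beam to find out which is which. Then push the full one straight down into the yellow dock until its stiff plunger bottoms out firmly, without forcing it, and stand the empty one upright in the red tray. Leave everything fully released and the other things on the table where they are.

Things in the scene. Friction and masses are not known exactly. Their poses are not given: they have to be found in the camera images.
- cart_a_mid (a point): centre, half-way up, of one coin cartridge: upright grey steel box 50 (its x) x 40 (its y) x 110 mm tall with a blue top cap with a black slot; bottom 55 mm below and top 55 mm above this point; z up. Either about 0.65 kg (full) or about 0.2 kg (empty); a loose load inside may rattle. Grip it across its 40 mm width, in its top 30 mm, so that the fingers stay above the dock
- cart_b_mid (a point): the same point of the other, identical looking cartridge; whichever of the two is not full is the empty one
- pan_top (a point): centre of the top face of the balance's load pan, a black square 100 (x) x 95 (y) mm at one end of the beam, 130 mm from the pivot; it stays level and moves about 17 mm up and down either way from level as the beam tilts; axes as the balance's. The scale must not be loaded with more than 15 N, so let the part down slowly
- load_pan: the load pan itself; its origin is 22 mm below its top face
- beam (a joint): tilt of the beam in rad, -0.13 to 0.13: 0 level, positive = load pan down (red needle leans to the load pan's side). Unloaded it rests at -0.13; with the empty cartridge it stays clearly negative (about -0.08), with the full one it goes clearly positive (about +0.08); it settles in about a second
- balance: green counter balance; origin under the centre of its base, on the table; beam along its y, load pan at its -y end, pan with brass reference weight at its +y end, pivot 78 mm up, white scale plate with a red needle in the middle, up to 260 mm high
- dock_mouth (a point): centre of the mouth of the well in the top face of the yellow dock, 85 mm above the table; the well is 54 (x) x 44 (y) mm with a 3 mm lead-in chamfer; axes as the dock's
- dock: yellow dock block 110 (x) x 100 (y) x 85 mm high on a slightly larger foot; origin under its centre, on the table; carries the plunger. More than 25 N of push between cartridge and dock breaks it
- plunger (a joint): travel in m of the brass plunger at the bottom of the well: 0 as found, 0.012 bottomed (counts as home from 0.0112); it takes about 9 N to push, more than the full cartridge weighs, and stays where it is left. How deep it sits is set differently each time and is not measured: as found its top lies 15 to 39 mm below the mouth, and it bottoms 12 mm lower on a hard cushion (about 20 N for each mm), which is felt as the force rising well above 9 N
- tray: red open tray for empties 160 (x) x 140 (y) mm, walls 30 mm high and 4 mm thick, floor 5 mm or less thick; origin under its centre, on the table
- cal_weight: bystander: brass weight, 50 mm high
- detergent: bystander: white bottle, 190 mm high
- jar: bystander: amber jar, 90 mm high
- screwdriver: bystander: screwdriver lying down
- mug: bystander: blue mug, 90 mm high
- roller: bystander: grey dryer drum roller, 72 mm across, 30 mm high
- tokens: bystander: copper token stack, 27 mm across, 30 mm high
Not all that is in view belongs to the job. What is shaped like the part that bears cart_a_mid but orange or turquoise is not meant.

How it is judged:
By the outcome, as a careful person would: the job done as asked, in the order asked, and still so for the second after the job is handed in, with the robot touching nothing.
It also fails if it takes over 72 s, if anything falls off the work surface, if the arm or the gripper's body presses on something with over 40 N, if the wrist force passes 120 N, or if a joint passes its speed limit or range.

ROBOT

A 7-joint arm with a two-finger parallel gripper is mounted at the origin on the work surface. World frame = base frame: x ahead of the robot, y to its left, z up, the work surface at z = 0. Lengths are in mm, angles in rad, forces in N, time in s.
With the tool pointing down it reaches from about 350 to 900 mm from the base axis. Payload 19.9 kg.
Tool frame: the origin (TCP) lies midway between the tips of the shut fingers; the grasp point (between the pads) lies 19 mm behind it; z points along the fingers, y is the line along which they close (so a half turn about z gives the same grasp; the last joint's range is limited). The gripper opens to 85 mm and grips with 20 to 120 N. Pads are 22 mm wide; open, the fingers measure 114 mm over their backs; the gripper's body (76 mm by 85 mm) begins 54 mm behind the grasp point. The pads swing forward as they close: fully open they stand 13 mm farther back than shut.
Start: joints at [-1.141, 0.417, -0.01, 1.614, 0.005, 1.111, -0.053], TCP at [283.486, 556.986, 192.66] pointing down, gripper open.
Joint ranges: [-2.81, 2.81], [-0.39, 2.02], [-1.27, 1.25], [0.06, 2.57], [-1.19, 4.33], [0.19, 2], [-2.82, 2.82]. Speed limits (rad/s): [1.89, 1.89, 2.39, 2.39, 3.01, 3.01, 3.01].

INTERFACE

Orientations are given as a unit quaternion [w, x, y, z].
In Python, from station import env, viewer, order gives the robot as it stands.
- The arm moves only by the tool move_arm, never from a script. Its argument "series" is a list of rows, each a list of 3 entries, a list of its own where there are three numbers: the shift along the tool's x, y, z in mm, then the turn, a rotation vector about the tool's x, y, z in degrees, then the gripper command: -1 is fully open, 1 is shut, values between are in proportion. In form: [[[x, y, z], [ax, ay, az], fingers], ...]. A call has 1 to 20 rows; each row is the pose to reach, as a shift and turn from the pose commanded when the call began, along the tool's axes at that moment; what a row does not reach only later rows make up. A row lasts 1/12 s, in which the tool goes at most 41.7 mm and 7.16 degrees, less where a joint would pass 70% of its speed; a pose out of reach is approached as far as the arm can. A call with a gripper value outside its range is refused whole. The fingers move at their own pace and stop on an object; the grip force is fixed at half the most. Time passes only in rows, so rows that repeat a pose let the fingers close. It gives the time, the measured TCP pose, the force, the opening and the grip force at its end, in the units of the state.
- env.state(): the state, without advancing time (a new reading comes with each control period).
- viewer.get_image(name): name is "scene" or "top"; returns the picture (480x640x3 uint8, red, green, blue); there is no depth.
- viewer.camera_info(name): a dict with "K" (3x3 intrinsics, pixels), "dist_coeffs" ([k1, k2, p1, p2, k3] as OpenCV has them; the pictures are not rectified), "view" (4x4, takes a point from world to camera coordinates). Camera axes: x right, y up, looking along -z (the intrinsics and any distortion apply to the point x, -y, -z); pixel columns grow to the right and rows downward; lengths in mm; the calibration is good to about 2 mm. A picture is of the moment at which its call begins. camera_info takes no time and is no camera call.
- order.job_done(): hands the job in; it is judged then, once.
The state is a dict: "clock": time; "q": joint angles; "joint_velocities": joint speeds; "effort": joint torques, N m; "eef_pos": TCP position; "orientation": TCP orientation; "contact_force": force on the tool from outside, world axes, zero at the start; "wrist_torque": the same for the moment, N m; "grip_width": finger opening in mm; "gripper_force": force on a finger pad.
Only numpy, scipy, OpenCV 4.12 (cv2) and the standard library are available. Lean on these libraries where they do the work, as an engineer would, in place of code of your own. Each camera call takes 0.05 s, during which the arm holds its last target. There are 200 camera calls.

## Working session

There is one attempt and no reset: what is moved stays moved. The work goes in short steps, Python scripts to look and compute and a tool call to move; the robot and the scene stay as the last step left them, time stands still between calls to the robot, and variables do not carry over. Pictures are saved under pics/ and viewed, at most 10 in all, crops included, and the job is handed in when it is done.

Besides the shell and the picture viewer there is one more tool, called after ">>>" in YAML: its name, and indented under it one key for each argument. move_arm: Moves the arm, as the interface text tells. Its arguments: {"type":"object","properties":{"series":{"type":"array"}},"required":["series"]}

```bash
mkdir -p pics; ls; python3 - <<'E'
from station import env, viewer, order
import cv2,json
for n in("scene","top"):
    cv2.imwrite(f"pics/{n}0.png",viewer.get_image(n)[:,:,::-1])
    c=viewer.camera_info(n);print(n,c)
s=env.state();print(s)
E
```

```text
pics
scene {'K': array([[619.22756071,   0.        , 325.37969396],
       [  0.        , 619.22756071, 238.2594349 ],
       [  0.        ,   0.        ,   1.        ]]), 'dist_coeffs': array([-0.21339982,  0.        ,  0.        ,  0.        ,  0.        ]), 'view': array([[ 3.17641110e-01,  9.48204330e-01,  3.56008513e-03,
        -1.64446400e+02],
       [-7.05345760e-01,  2.33772796e-01,  6.69206724e-01,
         3.00481782e+02],
       [ 6.33712462e-01, -2.15078658e-01,  7.43067754e-01,
        -1.93953074e+03],
       [ 0.00000000e+00,  0.00000000e+00,  0.00000000e+00,
         1.00000000e+00]])}
top {'K': array([[455.01225521,   0.        , 317.64948786],
       [  0.        , 455.01225521, 238.72930061],
       [  0.        ,   0.        ,   1.        ]]), 'dist_coeffs': array([-0.01972486,  0.        ,  0.        ,  0.        ,  0.        ]), 'view': array([[ 2.35593298e-02, -9.99714043e-01, -4.09767367e-03,
         8.91092608e+00],
       [ 9.81095721e-01,  2.23326474e-02,  1.92230171e-01,
        -5.45458204e+02],
       [-1.92083689e-01, -8.54902410e-03,  9.81341312e-01,
        -1.18112870e+03],
       [ 0.00000000e+00,  0.00000000e+00,  0.00000000e+00,
         1.00000000e+00]])}
{'clock': 0.1, 'q': array([-1.14149942,  0.41789577, -0.01031434,  1.61410719,  0.00468924,
        1.11069973, -0.05300646]), 'joint_velocities': array([-0.00059789, -0.00115112,  0.00179518,  0.00038761, -0.00163895,
        0.00093465,  0.00045329]), 'effort': array([ 1.54983616e-03, -8.65833735e+01,  6.80857077e-01, -4.35623538e+01,
        1.92697858e-02,  5.09666555e-03, -2.68601099e-05]), 'eef_pos': array([283.3401425 , 556.69018675, 192.13720339]), 'orientation': array([-9.18741859e-05,  2.33226990e-01,  9.72422170e-01, -5.35187909e-04]), 'contact_force': array([-0.18449251, -0.73181925,  0.16606062]), 'wrist_torque': array([-0.0112715,  0.0460253,  0.0595419]), 'gripper_force': 0.0, 'grip_width': 85.54127220357877}
```

View pics/scene0.png

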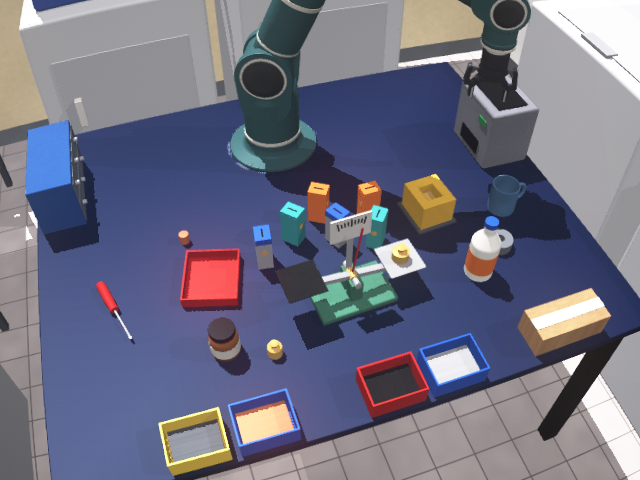

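View pics/top0.png

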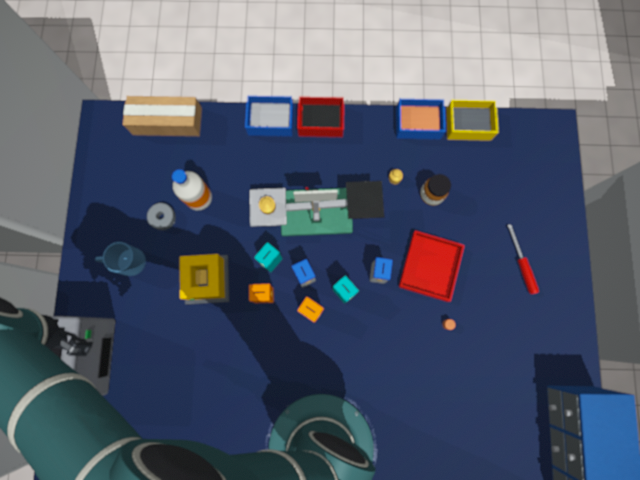

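Candidates in the top view: blue caps at (304,272) and (382,269) are the cartridges. The orange ones at (261,293) and (310,310) and the turquoise ones at (267,257) and (346,289) are decoys. The large red tray is at (432,265); the small red bin with the black floor at (321,116) is not it. The dock is at (203,278) and the pan at (364,199). I'll check these in close crops.

```bash
python3 - <<'E'
import cv2
a=cv2.imread("pics/top0.png")[175:325,235:475]
cv2.imwrite("pics/c1.png",cv2.resize(a,None,fx=3.33333,fy=3.33333,interpolation=cv2.INTER_CUBIC))
b=cv2.imread("pics/scene0.png")[165:325,240:460]
cv2.imwrite("pics/c2.png",cv2.resize(b,None,fx=3.5,fy=3.5,interpolation=cv2.INTER_CUBIC))
E
```

```text
(no output)
```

View pics/c1.png

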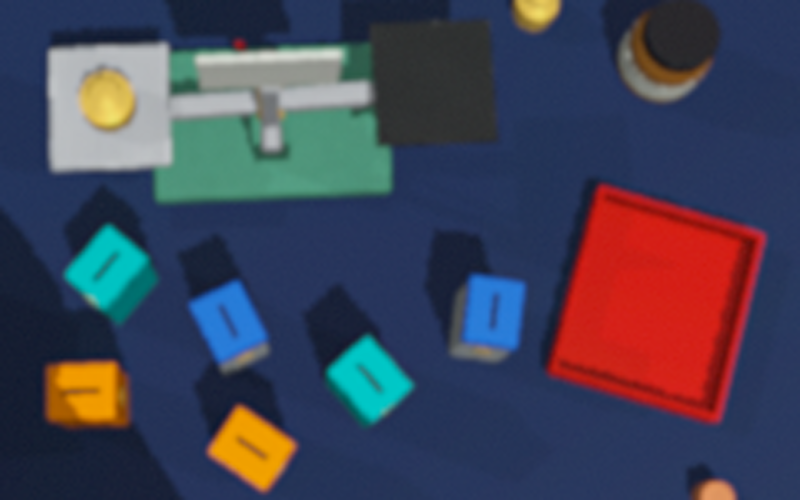

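View pics/c2.png

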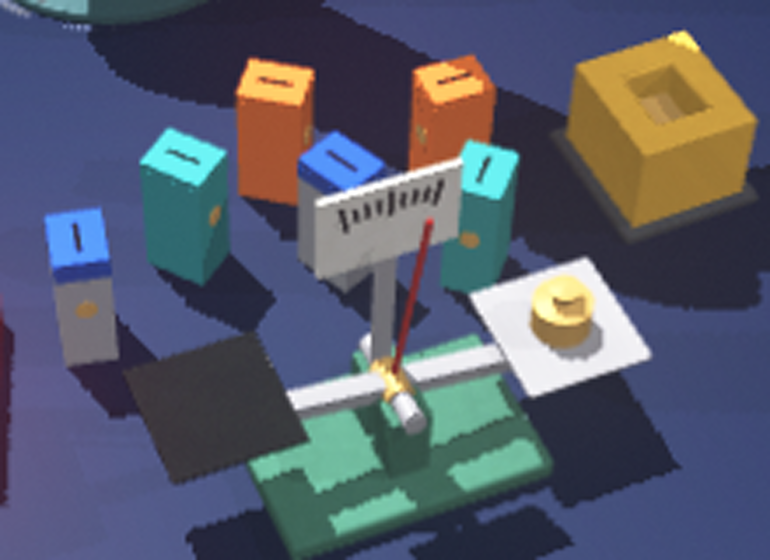

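Both grey steel boxes with blue caps stand alone: c1 shows cap centres at (494,312) and (229,322). In c2, the pan is the black square around (217,408) and the dock mouth is around (668,93). The needle leans to the weight side, so the scale is unloaded. Next I'll compute positions.

```bash
cat > h.py <<'E'
import numpy as np, cv2
from station import env, viewer, order
def ray(n,px):
    c=viewer.camera_info(n); p=cv2.undistortPoints(np.array(px,float).reshape(-1,1,2),c["K"],c["dist_coeffs"])[:,0]
    d=np.c_[p[:,0],-p[:,1],-np.ones(len(p))]; R=c["view"][:3,:3]; t=c["view"][:3,3]
    return -R.T@t, d@R
def atz(n,px,z):
    o,d=ray(n,px); return o+d*((z-o[2])/d[:,2])[:,None]
def proj(n,P):
    c=viewer.camera_info(n); q=np.array(P,float).reshape(-1,3)@c["view"][:3,:3].T+c["view"][:3,3]; q=q*[1,-1,-1]
    return cv2.projectPoints(q,np.zeros(3),np.zeros(3),c["K"],c["dist_coeffs"])[0][:,0]
def tri(p1,p2):
    o1,d1=ray("top",p1); o2,d2=ray("scene",p2); out=[]
    for a,b in zip(d1,d2):
        s=np.linalg.lstsq(np.c_[a,-b],o2-o1,rcond=None)[0]; out.append((o1+a*s[0]+o2+b*s[1])/2)
    return np.array(out)
def c1(p): return np.array(p)/3.33333+[235,175]
def c2(p): return np.array(p)/3.5+[240,165]
def quad(P):
    e=[np.linalg.norm(P[i]-P[(i+1)%4]) for i in range(4)]
    a=[np.degrees(np.arctan2(*(P[(i+1)%4]-P[i])[1::-1])) for i in range(4)]
    return P.mean(0).round(1),np.round(e,1),np.round(a,1)
E
python3 - <<'E'
from h import *
print("R top",*quad(atz("top",c1([(471,274),(526,279),(519,351),(463,345)]),110)))
print("L top",*quad(atz("top",c1([(190,309),(240,280),(269,338),(219,363)]),110)))
print("R sc",*quad(atz("scene",c2([(46,213),(101,208),(111,262),(53,268)]),110)))
print("L sc",*quad(atz("scene",c2([(300,162),(338,132),(386,160),(345,188)]),110)))
print("dock sc",*quad(atz("scene",c2([(574,65),(685,32),(757,122),(642,150)]),85)))
print("mouth sc",*quad(atz("scene",c2([(624,83),(665,64),(712,98),(668,125)]),85)))
print("tray",*quad(atz("top",c1([(598,184),(765,233),(719,423),(548,373)]),30)))
# same physical corners: top (372,22)=far x,+y ; scene
P=tri(c1([(372,22),(490,20),(497,140),(377,145)]),c2([(310,440),(177,484),(125,372),(255,333)]))
print("pan",P.round(1),*quad(P))
im=viewer.get_image("top")[240:310,165:240]
cv2.imwrite("pics/d1.png",cv2.resize(im[:,:,::-1],None,fx=8,fy=8,interpolation=cv2.INTER_CUBIC))
E
```

```text
R top [ 460.1 -148.6  110. ] [42.4 55.9 42.8 55.2] [-94.  174.1  85.2  -6.4]
L top [447.5  54.2 110. ] [44.3 50.  42.5 47.1] [ -58.2 -152.1  118.    29.9]
R sc [ 462.5 -147.2  110. ] [39.6 53.  40.8 53.5] [  78.7   -7.4 -100.4  171.2]
L sc [449.3  56.  110. ] [42.1 45.3 41.7 41.8] [ 119.5   31.7  -65.4 -147.4]
dock sc [433.2 327.8  85. ] [101.4 111.2  98.2 103.3] [  94.7    4.5  -90.  -173.6]
mouth sc [435.  329.3  85. ] [41.4 50.2 48.8 54.8] [ 103.9   21.8  -70.1 -166.3]
tray [ 481.9 -293.2   30. ] [142.9 162.8 142.8 163.9] [-105.6  164.6   74.9  -15.3]
pan [[ 688.2  -50.8  115.8]
 [ 693.  -143.5  113.5]
 [ 594.7 -149.5  114.6]
 [ 588.8  -56.2  113.5]] [ 641.2 -100.   114.4] [92.8 98.5 93.5 99.6] [ -87.  -176.5   93.6    3.1]
```

View pics/d1.png

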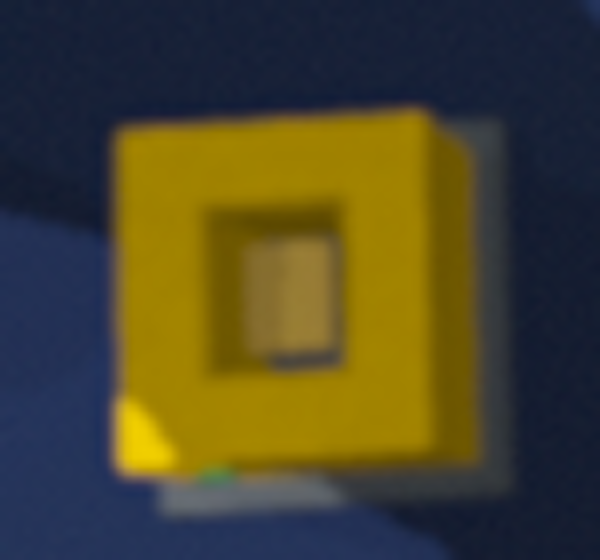

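d1 shows the dock's top-face corners at about (115,130), (430,108), (437,458) and (115,478). The mouth with its chamfer is about (205,208), (342,200), (345,372), (210,378).

```bash
cat >> h.py <<'E'
def go(target,yaw):
    """shift along tool axes (mm) and tool-z turn (deg) for TCP target, tool pointing down; yaw = world angle of tool y axis (mod 180)"""
    from scipy.spatial.transform import Rotation as Ro
    s=env.state(); q=s["orientation"]; R=Ro.from_quat([q[1],q[2],q[3],q[0]]).as_matrix()
    y=np.degrees(np.arctan2(R[1,1],R[0,1])); t=(y-yaw+90)%180-90
    print("clock",round(s["clock"],2),"pos",s["eef_pos"].round(1),"yaw",round(y,1),"F",s["contact_force"].round(2),"w",round(s["grip_width"],1),"tilt",R[:2,2].round(4))
    print(" shift",(R.T@(np.array(target)-s["eef_pos"])).round(1),"turn z",round(t,1))
E
python3 - <<'E'
from h import *
f=lambda p:np.array(p)/8+[165,240]
print("dock top",*quad(atz("top",f([(115,130),(430,108),(437,458),(115,478)]),85)))
print("mouth top",*quad(atz("top",f([(205,208),(342,200),(345,372),(210,378)]),85)))
print("plate",tri(c1([(195,60),(343,50)]),c2([(463,158),(315,198)])).round())
go([461,-148,230],83)
print(env.state()["q"].round(2))
E
```

```text
dock top [431.6 327.2  85. ] [103.8 114.6 104.2 113.8] [ -84.6 -175.2   94.9    4.6]
mouth top [432.5 326.8  85. ] [44.9 56.3 43.9 55.7] [ -85.3 -175.    93.9    6. ]
plate [[610.  78. 260.]
 [618. -24. 265.]]
clock 0.15 pos [283.4 556.7 192.2] yaw 63.0 F [0.01 0.32 0.31] w 85.1 tilt [-0.0003 -0.0009]
 shift [-478.  -547.5  -37.2] turn z -20.0
[-1.14  0.42 -0.01  1.61  0.    1.11 -0.05]
```

>>> move_arm:
  series:
    - [[0, 0, -41], [0, 0, 0], -1]
    - [[0, 0, -82], [0, 0, 0], -1]
    - [[-20, -23, -110], [0, 0, 0], -1]
    - [[-478, -547.5, -110], [0, 0, -20], -0.6]
    - [[-478, -547.5, -110], [0, 0, -20], -0.6]
    - [[-478, -547.5, -110], [0, 0, -20], -0.6]
    - [[-478, -547.5, -110], [0, 0, -20], -0.6]
    - [[-478, -547.5, -110], [0, 0, -20], -0.6]
    - [[-478, -547.5, -110], [0, 0, -20], -0.6]
    - [[-478, -547.5, -110], [0, 0, -20], -0.6]
    - [[-478, -547.5, -110], [0, 0, -20], -0.6]
    - [[-478, -547.5, -110], [0, 0, -20], -0.6]
    - [[-478, -547.5, -110], [0, 0, -20], -0.6]
    - [[-478, -547.5, -110], [0, 0, -20], -0.6]
    - [[-478, -547.5, -110], [0, 0, -20], -0.6]
    - [[-478, -547.5, -110], [0, 0, -20], -0.6]
    - [[-478, -547.5, -110], [0, 0, -20], -0.6]
    - [[-478, -547.5, -110], [0, 0, -20], -0.6]
    - [[-478, -547.5, -110], [0, 0, -20], -0.6]
    - [[-478, -547.5, -110], [0, 0, -20], -0.6]

```text
clock: 1.82
eef_pos: [461.0, -151.3, 302.9]
orientation: [0.0, 0.062, 0.998, -0.0]
contact_force: [0.2, 1.7, -0.6]
grip_width: 68.1
gripper_force: 0.0
```

```bash
python3 - <<'E'
from h import *
go([461,-148,180],83)
print(env.state()["q"].round(2))
E
```

```text
clock 1.82 pos [ 461.  -151.3  302.9] yaw 82.9 F [ 0.17  1.67 -0.64] w 68.1 tilt [ 0.0007 -0.0007]
 shift [  0.5   3.3 122.9] turn z -0.1
[-0.37  0.07  0.66  1.82 -0.04  1.27  1.75]
```

>>> move_arm:
  series:
    - [[0, 0, 40], [0, 0, 0], -0.6]
    - [[0, 0, 80], [0, 0, 0], -0.6]
    - [[0, 0, 120], [0, 0, 0], -0.6]
    - [[0, 0, 150], [0, 0, 0], -0.6]
    - [[0, 0, 175], [0, 0, 0], -0.6]
    - [[0, 0, 195], [0, 0, 0], -0.6]
    - [[0, 0, 210], [0, 0, 0], -0.6]
    - [[0, 0, 220], [0, 0, 0], -0.6]
    - [[0, 0, 220], [0, 0, 0], -0.6]
    - [[0, 0, 220], [0, 0, 0], -0.6]

```text
clock: 2.65
eef_pos: [461.1, -147.9, 82.9]
orientation: [-0.0, 0.061, 0.998, -0.0]
contact_force: [0.2, 0.4, 0.5]
grip_width: 68.6
gripper_force: 0.0
```

```bash
python3 - <<'E'
from h import *
go([461,-148,82],83)
a=viewer.get_image("top")[195:345,310:460];b=viewer.get_image("scene")[150:300,190:340]
cv2.imwrite("pics/e1.png",cv2.resize(np.hstack([a,b])[:,:,::-1],None,fx=2.66,fy=2.66,interpolation=cv2.INTER_CUBIC))
E
```

```text
clock 2.65 pos [ 461.1 -147.9   82.9] yaw 83.0 F [0.22 0.37 0.52] w 68.6 tilt [-0.0004 -0.0002]
 shift [ 0.1 -0.1  0.9] turn z 0.0
```

View pics/e1.png

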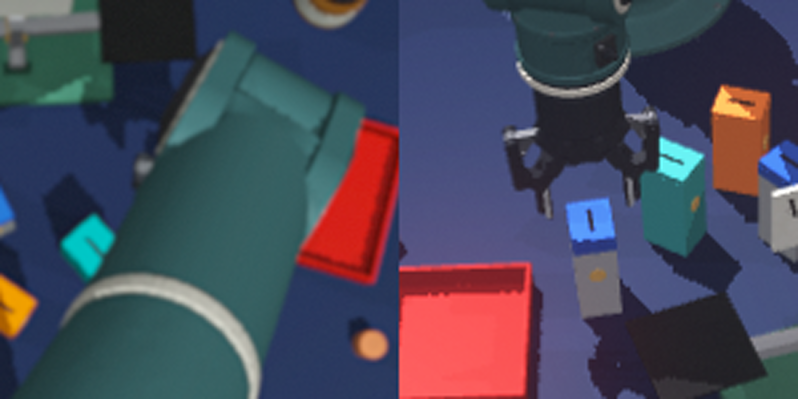

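The right panel shows the fingertips at about (545,215) and (632,205), straddling the cap but looking a little high. I'll check with projections.

```bash
python3 - <<'E'
from h import *
for P in ([461,-148,83],[461,-148,110],[461,-148,95],[465,-182,92],[457,-114,92]): print(P,((proj("scene",P)[0]-[190,150])*2.66+[399,0]).round())
E
```

```text
[461, -148, 83] [592. 239.]
[461, -148, 110] [590. 219.]
[461, -148, 95] [591. 230.]
[465, -182, 92] [557. 244.]
[457, -114, 92] [625. 221.]
```

```bash
python3 - <<'E'
from h import *
a=cv2.imread("pics/scene0.png").astype(int);b=viewer.get_image("scene")[:,:,::-1].astype(int)
d=np.abs(a-b).max(2)>14
for c in range(226,288,2):
    r=np.where(d[150:245,c])[0]+150
    # lowest row still connected
    print(c,r[-6:] if len(r) else None, b[r[-1],c] if len(r) else "")
E
```

```text
226 [150 151 152 153] [70 52 39]
228 [151 152 153 154 199 200] [111  70  62]
230 [206 207 208 209 210 211] [114  73  66]
232 [214 215 216 217 218 219] [114  74  69]
234 [216 217 218 219 220 221] [79 53 56]
236 [216 217 218 219 220 221] [84 57 58]
238 [215 216 217 218 219 220] [62 44 48]
240 [216 217 218 219 220 221] [84 57 58]
242 [225 226 227 228 229 230] [114  74  72]
244 [225 226 227 228 229 230] [90 62 63]
246 [227 228 229 230 231 232] [108  77  77]
248 [212 213 214 215 216 217] [100  66  61]
250 [210 211 212 213 214 215] [85 59 56]
252 [207 208 209 210 211 212] [84 57 54]
254 [211 212 238 239 240 241] [127  89  83]
256 [210 211 212 239 240 241] [135  62  47]
258 [207 208 209 210 211 230] [248 146  84]
260 [209 210 211 229 232 240] [142  65  47]
262 [208 209 210 211 229 230] [168  92  67]
264 [206 207 208 209 210 211] [102  68  62]
266 [206 207 208 209 210 231] [248 144  83]
268 [205 206 207 208 209 210] [75 53 50]
270 [207 208 209 210 211 212] [74 51 48]
272 [208 209 210 211 212 213] [71 50 47]
274 [217 218 219 220 221 222] [105  69  63]
276 [222 223 224 225 226 227] [92 74 74]
278 [220 221 222 223 224 225] [107  86  84]
280 [219 220 221 222 223 224] [84 61 54]
282 [209 210 211 212 213 214] [81 75 41]
284 [209 210 211 212 213 214] [72 66 41]
286 [209 210 211 212 213 214] [92 87 44]
```

>>> move_arm:
  series:
    - [[0, 0, 0], [0, 0, 0], 0.2]
    - [[0, 0, 0], [0, 0, 0], 0.6]
    - [[0, 0, 0], [0, 0, 0], 1]
    - [[0, 0, 0], [0, 0, 0], 1]
    - [[0, 0, 0], [0, 0, 0], 1]
    - [[0, 0, 0], [0, 0, 0], 1]
    - [[0, 0, 0], [0, 0, 0], 1]
    - [[0, 0, 0], [0, 0, 0], 1]

```text
clock: 3.47
eef_pos: [461.1, -147.8, 82.7]
orientation: [-0.0, 0.061, 0.998, -0.0]
contact_force: [0.2, -0.8, -0.8]
grip_width: 0.3
gripper_force: 0.0
```

```bash
python3 - <<'E'
from h import *
go([461,-148,82],83)
b=viewer.get_image("scene")[170:280,200:320]
cv2.imwrite("pics/e2.png",cv2.resize(b[:,:,::-1],None,fx=5,fy=5,interpolation=cv2.INTER_CUBIC))
E
```

```text
clock 3.47 pos [ 461.1 -147.8   82.7] yaw 83.0 F [ 0.17 -0.83 -0.81] w 0.3 tilt [-0.0001 -0.0001]
 shift [ 0.1 -0.2  0.7] turn z 0.0
```

View pics/e2.png

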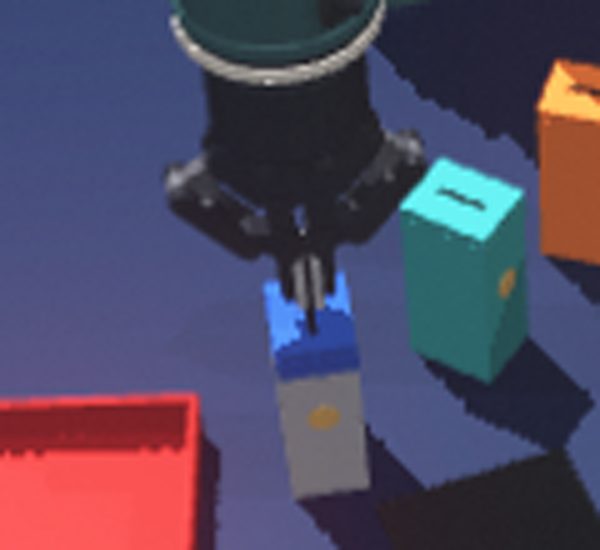

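The fingers shut above the cap: in e2 the tip is at about (310,308), on the cap's top face. So the real tips sit about 30 mm higher than the reading, or are offset along the view ray. I'll check with the first pair of pictures, where both cameras see the gripper.

```bash
python3 - <<'E'
from h import *
a=cv2.imread("pics/scene0.png")[35:125,445:545];b=cv2.imread("pics/top0.png")[300:390,30:130]
im=np.hstack([cv2.resize(x,None,fx=4,fy=4,interpolation=cv2.INTER_CUBIC) for x in(a,b)])
cv2.imwrite("pics/e3.png",im)
yd=np.array([.4535,.891,0]);c=np.array([283.4,556.7,192.4])
for dz in(0,13,30,43):
  for s in(-1,0,1):
    P=c+yd*s*43+[0,0,dz]
    print(dz,s,((proj("scene",P)[0]-[445,35])*4).round(),((proj("top",P)[0]-[30,300])*4+[400,0]).round())
E
```

```text
0 -1 [ 95. 306.] [680. 166.]
0 0 [154. 313.] [619. 130.]
0 1 [213. 319.] [558.  94.]
13 -1 [ 98. 291.] [669. 167.]
13 0 [157. 298.] [607. 130.]
13 1 [216. 305.] [546.  94.]
30 -1 [101. 272.] [655. 168.]
30 0 [161. 279.] [592. 130.]
30 1 [221. 286.] [530.  94.]
43 -1 [104. 257.] [643. 168.]
43 0 [164. 264.] [580. 131.]
43 1 [224. 271.] [517.  93.]
```

View pics/e3.png

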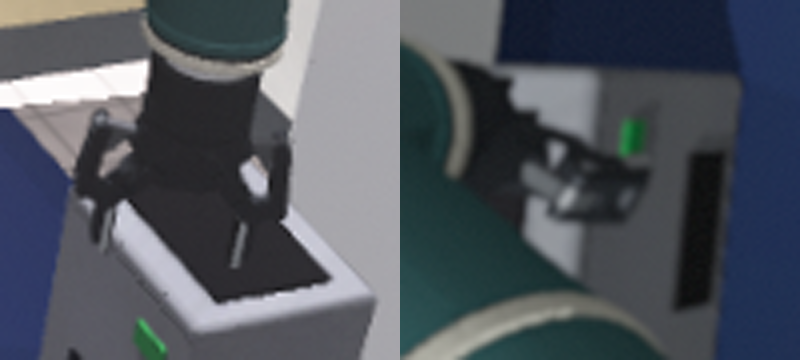

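Both views agree. The real tips are about 30 mm above the reported TCP z, with no lateral offset: the predicted tip at z=112 lands exactly on the observed pixel. I'll open, go 29 mm lower and grip again.

>>> move_arm:
  series:
    - [[0, 0, 0], [0, 0, 0], -0.6]
    - [[0, 0, -3], [0, 0, 0], -0.6]
    - [[0, 0, -3], [0, 0, 0], -0.6]
    - [[0, 0, -3], [0, 0, 0], -0.6]
    - [[0, 0, -3], [0, 0, 0], -0.6]
    - [[0, 0, -3], [0, 0, 0], -0.6]
    - [[0, 0, 4], [0, 0, 0], -0.6]
    - [[0, 0, 11], [0, 0, 0], -0.6]
    - [[0, 0, 18], [0, 0, 0], -0.6]
    - [[0, 0, 24], [0, 0, 0], -0.6]
    - [[0, 0, 29], [0, 0, 0], -0.6]
    - [[0, 0, 29], [0, 0, 0], -0.6]
    - [[0, 0, 29], [0, 0, 0], 0]
    - [[0, 0, 29], [0, 0, 0], 0.2]
    - [[0, 0, 29], [0, 0, 0], 1]
    - [[0, 0, 29], [0, 0, 0], 1]
    - [[0, 0, 29], [0, 0, 0], 1]
    - [[0, 0, 29], [0, 0, 0], 1]
    - [[0, 0, 29], [0, 0, 0], 1]

```text
clock: 5.1
eef_pos: [461.4, -148.0, 54.3]
orientation: [0.0, 0.061, 0.998, -0.0]
contact_force: [-1.2, 0.1, 4.6]
grip_width: 38.6
gripper_force: 61.0
```

```bash
python3 - <<'E'
from h import *
go([461,-148,54],83)
E
```

```text
clock 5.1 pos [ 461.4 -148.    54.3] yaw 83.0 F [-1.24  0.08  4.56] w 38.6 tilt [ 0.0008 -0.0002]
 shift [ 0.4 -0.1  0.3] turn z 0.0
```

>>> move_arm:
  series:
    - [[0, 0, -10], [0, 0, 0], 1]
    - [[0, 0, -35], [0, 0, 0], 1]
    - [[0, 0, -70], [0, 0, 0], 1]
    - [[0, 0, -110], [0, 0, 0], 1]
    - [[0, 0, -145], [0, 0, 0], 1]
    - [[0, 0, -160], [0, 0, 0], 1]
    - [[0, 0, -160], [0, 0, 0], 1]
    - [[0, 0, -160], [0, 0, 0], 1]
    - [[0, 0, -160], [0, 0, 0], 1]
    - [[0, 0, -160], [0, 0, 0], 1]

```text
clock: 5.93
eef_pos: [460.2, -147.6, 212.2]
orientation: [-0.001, 0.061, 0.998, -0.0]
contact_force: [0.1, 0.0, -7.3]
grip_width: 38.4
gripper_force: 65.9
```

```bash
python3 - <<'E'
from h import *
go([641,-105,214],93.3)
E
```

```text
clock 5.93 pos [ 460.2 -147.6  212.2] yaw 83.0 F [ 0.1   0.03 -7.27] w 38.4 tilt [-0.0028 -0.0001]
 shift [-174.3   64.2   -2.3] turn z -10.3
```

>>> move_arm:
  series:
    - [[-30, 11, -2], [0, 0, -2], 1]
    - [[-65, 24, -2], [0, 0, -5], 1]
    - [[-100, 37, -2], [0, 0, -8], 1]
    - [[-135, 50, -2], [0, 0, -10.3], 1]
    - [[-160, 59, -2], [0, 0, -10.3], 1]
    - [[-174, 64, -2], [0, 0, -10.3], 1]
    - [[-174, 64, -2], [0, 0, -10.3], 1]
    - [[-174, 64, 15], [0, 0, -10.3], 1]
    - [[-174, 64, 30], [0, 0, -10.3], 1]
    - [[-174, 64, 37], [0, 0, -10.3], 1]
    - [[-174, 64, 37], [0, 0, -10.3], 1]
    - [[-174, 64, 37], [0, 0, -10.3], 1]

```text
clock: 6.93
eef_pos: [641.3, -105.6, 176.3]
orientation: [-0.001, -0.029, 1.0, -0.0]
contact_force: [-1.4, -0.2, -6.1]
grip_width: 38.8
gripper_force: 65.7
```

```bash
python3 - <<'E'
from h import *
go([641,-105,150],93.3)
b=viewer.get_image("scene")[165:335,230:400]
cv2.imwrite("pics/f1.png",b[:,:,::-1])
E
```

```text
clock 6.93 pos [ 641.3 -105.6  176.3] yaw 93.3 F [-1.42 -0.19 -6.1 ] w 38.8 tilt [-0.0013 -0.0003]
 shift [ 0.2  0.6 26.3] turn z 0.0
```

>>> move_arm:
  series:
    - [[0, 0, 3], [0, 0, 0], 1]
    - [[0, 0, 6], [0, 0, 0], 1]
    - [[0, 0, 9], [0, 0, 0], 1]
    - [[0, 0, 11], [0, 0, 0], 1]
    - [[0, 0, 13], [0, 0, 0], 1]
    - [[0, 0, 15], [0, 0, 0], 1]
    - [[0, 0, 16], [0, 0, 0], 1]
    - [[0, 0, 16], [0, 0, 0], 1]
    - [[0, 0, 16], [0, 0, 0], 1]

```text
clock: 7.73
eef_pos: [641.7, -105.5, 160.8]
orientation: [0.0, -0.029, 1.0, -0.0]
contact_force: [0.2, -2.0, -4.0]
grip_width: 38.6
gripper_force: 66.2
```

>>> move_arm:
  series:
    - [[0, 0, 2], [0, 0, 0], 1]
    - [[0, 0, 4], [0, 0, 0], 1]
    - [[0, 0, 6], [0, 0, 0], 1]
    - [[0, 0, 7], [0, 0, 0], 1]
    - [[0, 0, 7], [0, 0, 0], 1]
    - [[0, 0, 7], [0, 0, 0], 1]

```text
clock: 8.23
eef_pos: [641.7, -105.5, 153.7]
orientation: [0.0, -0.029, 1.0, -0.0]
contact_force: [0.3, -2.9, -2.7]
grip_width: 38.4
gripper_force: 66.3
```

>>> move_arm:
  series:
    - [[0, 0, 2], [0, 0, 0], 1]
    - [[0, 0, 4], [0, 0, 0], 1]
    - [[0, 0, 6], [0, 0, 0], 1]
    - [[0, 0, 8], [0, 0, 0], 1]
    - [[0, 0, 9], [0, 0, 0], 1]
    - [[0, 0, 9], [0, 0, 0], 1]
    - [[0, 0, 9], [0, 0, 0], 1]

```text
clock: 8.82
eef_pos: [641.7, -105.2, 144.7]
orientation: [0.0, -0.029, 1.0, 0.0]
contact_force: [0.1, -1.9, -0.4]
grip_width: 38.4
gripper_force: 66.5
```

>>> move_arm:
  series:
    - [[0, 0, 1], [0, 0, 0], 0.05]
    - [[0, 0, 1], [0, 0, 0], -0.05]
    - [[0, 0, 1], [0, 0, 0], -0.2]
    - [[0, 0, 1], [0, 0, 0], -0.4]
    - [[0, 0, 1], [0, 0, 0], -0.4]
    - [[0, 0, 1], [0, 0, 0], -0.4]
    - [[0, 0, 1], [0, 0, 0], -0.4]
    - [[0, 0, 1], [0, 0, 0], -0.4]
    - [[0, 0, 1], [0, 0, 0], -0.4]
    - [[0, 0, 1], [0, 0, 0], -0.4]
    - [[0, 0, 1], [0, 0, 0], -0.4]
    - [[0, 0, 1], [0, 0, 0], -0.4]
    - [[0, 0, 1], [0, 0, 0], -0.4]
    - [[0, 0, 1], [0, 0, 0], -0.4]
    - [[0, 0, 1], [0, 0, 0], -0.4]
    - [[0, 0, 1], [0, 0, 0], -0.4]

```text
clock: 10.15
eef_pos: [641.6, -105.4, 143.7]
orientation: [-0.0, -0.029, 1.0, -0.0]
contact_force: [0.1, -0.0, 0.1]
grip_width: 59.9
gripper_force: 0.0
```

```bash
python3 - <<'E'
from h import *
go([641,-105,144],93.3)
b=viewer.get_image("scene")[130:330,240:440]
cv2.imwrite("pics/f2.png",cv2.resize(b[:,:,::-1],None,fx=3,fy=3,interpolation=cv2.INTER_CUBIC))
E
```

```text
clock 10.15 pos [ 641.6 -105.4  143.7] yaw 93.3 F [ 0.13 -0.01  0.06] w 59.9 tilt [-0.     -0.0001]
 shift [ 0.6  0.4 -0.3] turn z 0.0
```

View pics/f2.png

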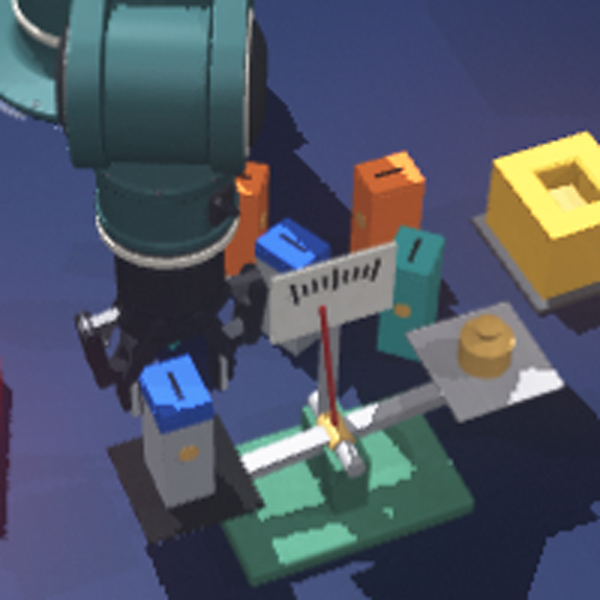

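The red needle tip, at about (323,310), leans left to the load-pan side, and the white pan is up. This cartridge stands upright on the pan at about (180,440) and is the full one. I'll re-grip it and lift.

>>> move_arm:
  series:
    - [[0, 0, 1], [0, 0, 0], -0.2]
    - [[0, 0, 2], [0, 0, 0], 0]
    - [[0, 0, 2], [0, 0, 0], 0.2]
    - [[0, 0, 2], [0, 0, 0], 1]
    - [[0, 0, 2], [0, 0, 0], 1]
    - [[0, 0, 2], [0, 0, 0], 1]
    - [[0, 0, 2], [0, 0, 0], 1]
    - [[0, 0, 2], [0, 0, 0], 1]

```text
clock: 10.87
eef_pos: [641.6, -105.3, 141.7]
orientation: [-0.0, -0.029, 1.0, -0.0]
contact_force: [0.0, 0.4, -0.1]
grip_width: 38.4
gripper_force: 62.5
```

>>> move_arm:
  series:
    - [[0, 0, -5], [0, 0, 0], 1]
    - [[0, 0, -12], [0, 0, 0], 1]
    - [[0, 0, -20], [0, 0, 0], 1]
    - [[0, 0, -30], [0, 0, 0], 1]
    - [[0, 0, -50], [0, 0, 0], 1]
    - [[0, 0, -75], [0, 0, 0], 1]
    - [[0, 0, -90], [0, 0, 0], 1]
    - [[0, 0, -90], [0, 0, 0], 1]
    - [[0, 0, -90], [0, 0, 0], 1]

```text
clock: 11.62
eef_pos: [641.7, -105.2, 232.2]
orientation: [0.0, -0.029, 1.0, 0.0]
contact_force: [-0.4, 0.4, -7.6]
grip_width: 38.4
gripper_force: 62.0
```

```bash
python3 - <<'E'
from h import *
go([460,-100,232],93.3)
go([433,327.8,232],94.8)
E
```

```text
clock 11.62 pos [ 641.7 -105.2  232.2] yaw 93.3 F [-0.42  0.45 -7.61] w 38.4 tilt [0.0009 0.0003]
 shift [181.1  15.7   0. ] turn z 0.0
clock 11.62 pos [ 641.7 -105.2  232.2] yaw 93.3 F [-0.42  0.45 -7.61] w 38.4 tilt [0.0009 0.0003]
 shift [1.831e+02 4.444e+02 1.000e-01] turn z -1.5
```

>>> move_arm:
  series:
    - [[25, 2, 0], [0, 0, 0], 1]
    - [[60, 5, 0], [0, 0, 0], 1]
    - [[100, 8, 0], [0, 0, 0], 1]
    - [[140, 11, 0], [0, 0, 0], 1]
    - [[172, 20, 0], [0, 0, 0], 1]
    - [[182, 45, 0], [0, 0, 0], 1]
    - [[183, 80, 0], [0, 0, 0], 1]
    - [[183, 120, 0], [0, 0, -1], 1]
    - [[183, 160, 0], [0, 0, -1.5], 1]
    - [[183, 200, 0], [0, 0, -1.5], 1]
    - [[183, 240, 0], [0, 0, -1.5], 1]
    - [[183, 280, 0], [0, 0, -1.5], 1]
    - [[183, 320, 0], [0, 0, -1.5], 1]
    - [[183, 360, 0], [0, 0, -1.5], 1]
    - [[183, 395, 0], [0, 0, -1.5], 1]
    - [[183, 420, 0], [0, 0, -1.5], 1]
    - [[183, 437, 0], [0, 0, -1.5], 1]
    - [[183, 444.4, 0], [0, 0, -1.5], 1]
    - [[183, 444.4, 0], [0, 0, -1.5], 1]
    - [[183, 444.4, 0], [0, 0, -1.5], 1]

```text
clock: 13.28
eef_pos: [433.3, 326.3, 231.1]
orientation: [-0.0, -0.042, 0.999, -0.001]
contact_force: [0.4, -2.3, -6.6]
grip_width: 38.6
gripper_force: 63.3
```

>>> move_arm:
  series:
    - [[0, 0, 25], [0, 0, 0], 1]
    - [[0, 0, 50], [0, 0, 0], 1]
    - [[0, 0, 68], [0, 0, 0], 1]
    - [[0, 0, 76], [0, 0, 0], 1]
    - [[0, 0, 76], [0, 0, 0], 1]
    - [[0, 0, 76], [0, 0, 0], 1]

```text
clock: 13.78
eef_pos: [433.7, 326.9, 156.4]
orientation: [0.0, -0.041, 0.999, -0.0]
contact_force: [0.1, 0.6, -5.9]
grip_width: 38.8
gripper_force: 67.1
```

```bash
python3 - <<'E'
from h import *
go([433,327.8,150],94.8)
b=viewer.get_image("scene")[100:260,360:500]
im=cv2.resize(b[:,:,::-1],None,fx=5,fy=5,interpolation=cv2.INTER_CUBIC)[150:750]
cv2.imwrite("pics/g1.png",im)
ps=np.array([(574,65),(685,32),(757,122),(642,150)])
print(((c2(ps)-[360,100])*5-[0,150]).round())
E
```

```text
clock 13.78 pos [433.7 326.9 156.4] yaw 94.8 F [ 0.06  0.57 -5.93] w 38.8 tilt [ 0.0003 -0.0001]
 shift [0.6 0.9 6.4] turn z -0.0
[[220. 268.]
 [379. 221.]
 [481. 349.]
 [317. 389.]]
```

View pics/g1.png

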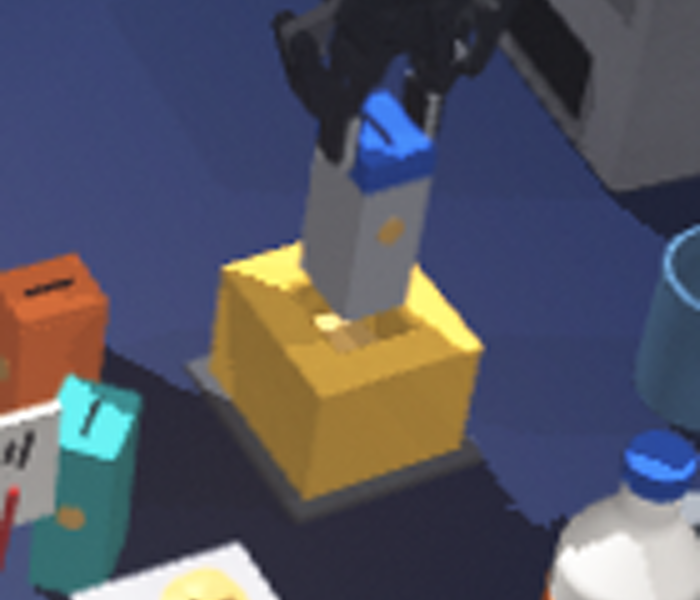

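```bash
python3 - <<'E'
from h import *
t=np.radians(4.8);ex=np.array([np.cos(t),np.sin(t),0]);ey=np.array([-np.sin(t),np.cos(t),0])
f=lambda P:((proj("scene",P)-[360,100])*5-[0,150]).round()
c=np.array([433.7,326.9,0])
for z in(100,103,106,210,214):
    print(z,[tuple(f(c+ex*a*25+ey*b*20+[0,0,z])[0]) for a,b in((1,-1),(1,1),(-1,-1))])
g=lambda p,z:atz("scene",(np.array(p)+[0,150])/5+[360,100],z)
print("dock from g1",*quad(g([(222,268),(303,240),(483,348),(318,398)],85)))
print("corner near",g([(318,398),(483,348)],85).round(1), "exp", [(c0:=np.array([433.1,327.8,85]))+ex*55-ey*50, c0+ex*55+ey*50])
print("bottom near,right",g([(350,322),(407,300)],103).round(1),"exp",c+ex*25-ey*20,c+ex*25+ey*20)
E
```

```text
100 [(np.float64(343.0), np.float64(326.0)), (np.float64(407.0), np.float64(306.0)), (np.float64(297.0), np.float64(267.0))]
103 [(np.float64(343.0), np.float64(322.0)), (np.float64(407.0), np.float64(302.0)), (np.float64(298.0), np.float64(263.0))]
106 [(np.float64(344.0), np.float64(318.0)), (np.float64(408.0), np.float64(298.0)), (np.float64(298.0), np.float64(259.0))]
210 [(np.float64(369.0), np.float64(170.0)), (np.float64(436.0), np.float64(151.0)), (np.float64(320.0), np.float64(111.0))]
214 [(np.float64(370.0), np.float64(164.0)), (np.float64(437.0), np.float64(145.0)), (np.float64(321.0), np.float64(106.0))]
dock from g1 [435.1 315.9  85. ] [ 52.9 123.  102.  108.6] [  97.7   27.9  -86.2 -175.6]
corner near [[492.7 281.5  85. ]
 [486.  383.2  85. ]] exp [array([492.09099943, 282.57763842,  85.        ]), array([483.72321509, 382.22692435,  85.        ])]
bottom near,right [[461.6 312.3 103. ]
 [455.6 349.3 103. ]] exp [460.28587835 309.0620889    0.        ] [456.93876461 348.92180327   0.        ]
```

The view shows the cartridge centred over the well: its near-bottom corner is at (350,322) and the mouth is around (375,325). It agrees with the dock to within about 1 mm. I'll descend slowly and watch the force.

>>> move_arm:
  series:
    - [[0, 0.4, 6], [0, 0, 0], 1]
    - [[0, 0.4, 12], [0, 0, 0], 1]
    - [[0, 0.4, 16], [0, 0, 0], 1]
    - [[0, 0.4, 18], [0, 0, 0], 1]
    - [[0, 0.4, 20], [0, 0, 0], 1]
    - [[0, 0.4, 21], [0, 0, 0], 1]
    - [[0, 0.4, 21], [0, 0, 0], 1]

```text
clock: 14.42
eef_pos: [433.1, 328.0, 134.5]
orientation: [-0.0, -0.042, 0.999, -0.0]
contact_force: [-0.3, -0.1, -6.8]
grip_width: 38.5
gripper_force: 67.1
```

```bash
python3 - <<'E'
from h import *
go([433,327.8,150],94.8); print(env.state()["wrist_torque"].round(3))
E
```

```text
clock 14.42 pos [433.1 328.  134.5] yaw 94.8 F [-0.29 -0.06 -6.84] w 38.5 tilt [-0.0001 -0.0003]
 shift [  0.1  -0.2 -15.5] turn z 0.0
[0.01  0.045 0.033]
```

>>> move_arm:
  series:
    - [[0, 0, 2], [0, 0, 0], 1]
    - [[0, 0, 4], [0, 0, 0], 1]
    - [[0, 0, 6], [0, 0, 0], 1]
    - [[0, 0, 8], [0, 0, 0], 1]
    - [[0, 0, 8], [0, 0, 0], 1]

```text
clock: 14.83
eef_pos: [432.9, 327.9, 126.2]
orientation: [-0.0, -0.042, 0.999, -0.0]
contact_force: [0.5, -0.5, -8.0]
grip_width: 38.8
gripper_force: 67.1
```

>>> move_arm:
  series:
    - [[0, 0, 1], [0, 0, 0], 1]
    - [[0, 0, 2], [0, 0, 0], 1]
    - [[0, 0, 3], [0, 0, 0], 1]
    - [[0, 0, 4], [0, 0, 0], 1]
    - [[0, 0, 5], [0, 0, 0], 1]
    - [[0, 0, 6], [0, 0, 0], 1]
    - [[0, 0, 6], [0, 0, 0], 1]

```text
clock: 15.42
eef_pos: [433.0, 328.0, 120.5]
orientation: [-0.0, -0.042, 0.999, -0.0]
contact_force: [-0.6, 0.0, -6.3]
grip_width: 38.5
gripper_force: 67.1
```

>>> move_arm:
  series:
    - [[0, 0, 1], [0, 0, 0], 1]
    - [[0, 0, 2], [0, 0, 0], 1]
    - [[0, 0, 3], [0, 0, 0], 1]
    - [[0, 0, 4], [0, 0, 0], 1]
    - [[0, 0, 5], [0, 0, 0], 1]
    - [[0, 0, 6], [0, 0, 0], 1]
    - [[0, 0, 6], [0, 0, 0], 1]

```text
clock: 16.0
eef_pos: [433.2, 328.1, 114.6]
orientation: [0.0, -0.042, 0.999, 0.0]
contact_force: [-0.0, -0.4, 1.0]
grip_width: 38.5
gripper_force: 68.1
```

>>> move_arm:
  series:
    - [[0, 0, 1], [0, 0, 0], 1]
    - [[0, 0, 2], [0, 0, 0], 1]
    - [[0, 0, 2], [0, 0, 0], 1]
    - [[0, 0, 2], [0, 0, 0], 1]

```text
clock: 16.33
eef_pos: [433.1, 328.1, 112.6]
orientation: [-0.0, -0.042, 0.999, -0.0]
contact_force: [0.0, -0.3, -0.1]
grip_width: 38.3
gripper_force: 67.9
```

>>> move_arm:
  series:
    - [[0, 0, 1], [0, 0, 0], 1]
    - [[0, 0, 2], [0, 0, 0], 1]
    - [[0, 0, 3], [0, 0, 0], 1]
    - [[0, 0, 3], [0, 0, 0], 1]
    - [[0, 0, 3], [0, 0, 0], 1]

```text
clock: 16.75
eef_pos: [433.1, 328.1, 109.6]
orientation: [-0.0, -0.042, 0.999, -0.0]
contact_force: [0.9, 0.5, -0.1]
grip_width: 38.4
gripper_force: 67.9
```

>>> move_arm:
  series:
    - [[0, 0, 0.5], [0, 0, 0], 1]
    - [[0, 0, 1], [0, 0, 0], 1]
    - [[0, 0, 1.5], [0, 0, 0], 1]
    - [[0, 0, 1.5], [0, 0, 0], 1]

```text
clock: 17.08
eef_pos: [433.1, 328.1, 108.2]
orientation: [0.0, -0.042, 0.999, -0.0]
contact_force: [-1.0, -0.2, 1.0]
grip_width: 38.2
gripper_force: 68.1
```

>>> move_arm:
  series:
    - [[0, 0, 0.5], [0, 0, 0], 1]
    - [[0, 0, 1], [0, 0, 0], 1]
    - [[0, 0, 1], [0, 0, 0], 1]

```text
clock: 17.33
eef_pos: [433.3, 328.2, 107.4]
orientation: [0.0, -0.042, 0.999, 0.0]
contact_force: [-0.7, -1.8, 7.1]
grip_width: 38.5
gripper_force: 68.8
```

>>> move_arm:
  series:
    - [[0, 0, 0.5], [0, 0, 0], 1]
    - [[0, 0, 1], [0, 0, 0], 1]
    - [[0, 0, 1], [0, 0, 0], 1]

```text
clock: 17.58
eef_pos: [433.7, 328.3, 107.0]
orientation: [0.001, -0.042, 0.999, 0.0]
contact_force: [-1.8, -2.3, 14.7]
grip_width: 38.5
gripper_force: 69.7
```

Force rose about 19 N/mm, which matches the cushion, so the plunger has bottomed at about 21 N total. I'll ease off and release.

>>> move_arm:
  series:
    - [[0, 0, -0.7], [0, 0, 0], 1]
    - [[0, 0, -0.9], [0, 0, 0], 1]
    - [[0, 0, -0.9], [0, 0, 0], 0.05]
    - [[0, 0, -0.9], [0, 0, 0], -0.2]
    - [[0, 0, -0.9], [0, 0, 0], -0.6]
    - [[0, 0, -0.9], [0, 0, 0], -0.6]
    - [[0, 0, -0.9], [0, 0, 0], -0.6]
    - [[0, 0, -0.9], [0, 0, 0], -0.6]
    - [[0, 0, -15], [0, 0, 0], -0.6]
    - [[0, 0, -45], [0, 0, 0], -0.6]
    - [[0, 0, -85], [0, 0, 0], -0.6]
    - [[0, 0, -125], [0, 0, 0], -0.6]
    - [[0, 0, -125], [0, 0, 0], -0.6]

```text
clock: 18.67
eef_pos: [435.5, 329.7, 238.4]
orientation: [0.004, -0.042, 0.999, 0.003]
contact_force: [-0.0, 2.0, 1.3]
grip_width: 68.2
gripper_force: 0.0
```

```bash
python3 - <<'E'
from h import *
go([448.4,55.1,232],119.5)
cv2.imwrite("pics/h1.png",viewer.get_image("scene")[:,:,::-1])
# cap corners predicted heights: full cart now
g=cv2.imread("pics/h1.png"); hsv=cv2.cvtColor(g,cv2.COLOR_BGR2HSV)
m=cv2.inRange(hsv,(105,150,150),(118,255,255)); n,l,s,c=cv2.connectedComponentsWithStats(m)
print([(s[i],c[i].round()) for i in range(1,n) if s[i][4]>60])
for z in (139,142,145): print(z,proj("scene",[433.3,328,z])[0].round(1))
print(env.state()["q"].round(2))
E
```

```text
clock 18.67 pos [435.5 329.7 238.4] yaw 94.8 F [-0.04  2.03  1.34] w 68.2 tilt [0.0068 0.0065]
 shift [  10.2 -274.8    4.7] turn z -24.7
[(array([  26,  121,   45,   74, 2736], dtype=int32), array([ 48., 157.])), (array([422, 162,  23,  18, 222], dtype=int32), array([433., 170.])), (array([325, 202,  25,  17, 229], dtype=int32), array([337., 211.])), (array([486, 216,  13,  10,  97], dtype=int32), array([492., 221.])), (array([419, 333,  71,  53, 431], dtype=int32), array([454., 357.]))]
139 [432.5 176.4]
142 [432.6 175.5]
145 [432.7 174.7]
[-0.94  0.24  0.28  1.78 -0.07  1.13  1.02]
```

>>> move_arm:
  series:
    - [[11, -30, 0], [0, 0, -5], -0.6]
    - [[11, -70, 0], [0, 0, -11], -0.6]
    - [[11, -110, 0], [0, 0, -17], -0.6]
    - [[11, -150, 0], [0, 0, -22], -0.6]
    - [[11, -190, 0], [0, 0, -24.7], -0.6]
    - [[11, -225, 0], [0, 0, -24.7], -0.6]
    - [[11, -250, 0], [0, 0, -24.7], -0.6]
    - [[11, -267, 0], [0, 0, -24.7], -0.6]
    - [[11, -274, 0], [0, 0, -24.7], -0.6]
    - [[11, -274, 0], [0, 0, -24.7], -0.6]
    - [[11, -274, 0], [0, 0, -24.7], -0.6]
    - [[11, -274, 0], [0, 0, -24.7], -0.6]

```text
clock: 19.72
eef_pos: [445.1, 55.4, 231.0]
orientation: [-0.0, -0.256, 0.967, -0.0]
contact_force: [0.3, 0.1, -0.1]
grip_width: 67.9
gripper_force: 0.0
```

```bash
python3 - <<'E'
from h import *
go([448.4,55.1,54],119.5)
E
```

```text
clock 19.72 pos [445.1  55.4 231. ] yaw 119.6 F [ 0.35  0.11 -0.08] w 67.9 tilt [-0.0004 -0.0002]
 shift [ -2.8  -1.9 177. ] turn z 0.1
```

>>> move_arm:
  series:
    - [[-2.8, -1.9, 30], [0, 0, 0], -0.6]
    - [[-2.8, -1.9, 65], [0, 0, 0], -0.6]
    - [[-2.8, -1.9, 95], [0, 0, 0], -0.6]
    - [[-2.8, -1.9, 115], [0, 0, 0], -0.6]
    - [[-2.8, -1.9, 132], [0, 0, 0], -0.6]
    - [[-2.8, -1.9, 147], [0, 0, 0], -0.6]
    - [[-2.8, -1.9, 160], [0, 0, 0], -0.6]
    - [[-2.8, -1.9, 170], [0, 0, 0], -0.6]
    - [[-2.8, -1.9, 177], [0, 0, 0], -0.6]
    - [[-2.8, -1.9, 177], [0, 0, 0], -0.6]
    - [[-2.8, -1.9, 177], [0, 0, 0], 0]
    - [[-2.8, -1.9, 177], [0, 0, 0], 0.2]
    - [[-2.8, -1.9, 177], [0, 0, 0], 1]
    - [[-2.8, -1.9, 177], [0, 0, 0], 1]
    - [[-2.8, -1.9, 177], [0, 0, 0], 1]
    - [[-2.8, -1.9, 177], [0, 0, 0], 1]

```text
clock: 21.05
eef_pos: [449.2, 54.1, 55.2]
orientation: [0.001, -0.255, 0.967, 0.0]
contact_force: [-2.7, 1.3, 9.4]
grip_width: 38.7
gripper_force: 59.6
```

>>> move_arm:
  series:
    - [[0, 0, -10], [0, 0, 0], 1]
    - [[0, 0, -35], [0, 0, 0], 1]
    - [[0, 0, -70], [0, 0, 0], 1]
    - [[0, 0, -105], [0, 0, 0], 1]
    - [[0, 0, -130], [0, 0, 0], 1]
    - [[0, 0, -140], [0, 0, 0], 1]
    - [[0, 0, -140], [0, 0, 0], 1]
    - [[0, 0, -140], [0, 0, 0], 1]

```text
clock: 21.72
eef_pos: [448.3, 53.9, 193.9]
orientation: [0.0, -0.255, 0.967, 0.0]
contact_force: [-0.2, 0.2, -2.8]
grip_width: 38.8
gripper_force: 61.4
```

```bash
python3 - <<'E'
from h import *
go([481.9,-293.2,194],74.7)
go([481.9,-293.2,194],164.7)
print(env.state()["q"].round(2))
E
```

```text
clock 21.72 pos [448.3  53.9 193.9] yaw 119.5 F [-0.15  0.19 -2.85] w 38.8 tilt [0.0002 0.0003]
 shift [ 1.419e+02 -3.186e+02 -2.000e-01] turn z 44.8
clock 21.72 pos [448.3  53.9 193.9] yaw 119.5 F [-0.15  0.19 -2.85] w 38.8 tilt [0.0002 0.0003]
 shift [ 1.419e+02 -3.186e+02 -2.000e-01] turn z -45.2
[-0.62  0.1   0.46  2.04 -0.05  1.01  1.96]
```

>>> move_arm:
  series:
    - [[10, -22, 0], [0, 0, 4], 1]
    - [[24, -54, 0], [0, 0, 9], 1]
    - [[40, -90, 0], [0, 0, 15], 1]
    - [[56, -126, 0], [0, 0, 20], 1]
    - [[72, -162, 0], [0, 0, 25], 1]
    - [[88, -198, 0], [0, 0, 30], 1]
    - [[104, -234, 0], [0, 0, 35], 1]
    - [[120, -269, 0], [0, 0, 40], 1]
    - [[132, -296, 0], [0, 0, 44], 1]
    - [[139, -312, 0], [0, 0, 44.8], 1]
    - [[142, -318.6, 0], [0, 0, 44.8], 1]
    - [[142, -318.6, 0], [0, 0, 44.8], 1]
    - [[142, -318.6, 0], [0, 0, 44.8], 1]
    - [[142, -318.6, 40], [0, 0, 44.8], 1]
    - [[142, -318.6, 75], [0, 0, 44.8], 1]
    - [[142, -318.6, 100], [0, 0, 44.8], 1]
    - [[142, -318.6, 117], [0, 0, 44.8], 1]
    - [[142, -318.6, 125], [0, 0, 44.8], 1]
    - [[142, -318.6, 128], [0, 0, 44.8], 1]
    - [[142, -318.6, 128], [0, 0, 44.8], 1]

```text
clock: 23.38
eef_pos: [482.2, -292.6, 66.3]
orientation: [-0.0, 0.132, 0.991, 0.0]
contact_force: [-0.1, 0.2, -2.2]
grip_width: 38.7
gripper_force: 62.1
```

>>> move_arm:
  series:
    - [[0, 0, 2], [0, 0, 0], 1]
    - [[0, 0, 4], [0, 0, 0], 1]
    - [[0, 0, 6], [0, 0, 0], 1]
    - [[0, 0, 6], [0, 0, 0], 1]
    - [[0, 0, 6], [0, 0, 0], 1]

```text
clock: 23.8
eef_pos: [482.1, -293.4, 60.4]
orientation: [0.0, 0.133, 0.991, -0.0]
contact_force: [0.2, -0.0, -1.9]
grip_width: 38.9
gripper_force: 62.1
```

>>> move_arm:
  series:
    - [[0, 0, 1], [0, 0, 0], 1]
    - [[0, 0, 2], [0, 0, 0], 1]
    - [[0, 0, 2], [0, 0, 0], 1]
    - [[0, 0, 2], [0, 0, 0], 1]

```text
clock: 24.13
eef_pos: [482.6, -293.6, 59.3]
orientation: [0.001, 0.133, 0.991, 0.0]
contact_force: [-3.3, 4.1, 16.1]
grip_width: 38.4
gripper_force: 64.3
```

>>> move_arm:
  series:
    - [[0, 0, 0.5], [0, 0, 0], 1]
    - [[0, 0, 1], [0, 0, 0], 1]
    - [[0, 0, 1], [0, 0, 0], 1]

```text
clock: 24.38
eef_pos: [483.1, -293.8, 59.2]
orientation: [0.001, 0.133, 0.991, 0.0]
contact_force: [-7.9, 7.8, 35.2]
grip_width: 38.3
gripper_force: 66.4
```

Contact with the tray floor. I'll ease off and release.

>>> move_arm:
  series:
    - [[0, 0, -1], [0, 0, 0], 1]
    - [[0, 0, -1.8], [0, 0, 0], 1]
    - [[0, 0, -1.8], [0, 0, 0], 1]
    - [[0, 0, -1.8], [0, 0, 0], 0.05]
    - [[0, 0, -1.8], [0, 0, 0], -0.2]
    - [[0, 0, -1.8], [0, 0, 0], -0.6]
    - [[0, 0, -1.8], [0, 0, 0], -0.6]
    - [[0, 0, -1.8], [0, 0, 0], -0.6]
    - [[0, 0, -1.8], [0, 0, 0], -0.6]
    - [[0, 0, -15], [0, 0, 0], -0.6]
    - [[0, 0, -45], [0, 0, 0], -0.6]
    - [[0, 0, -85], [0, 0, 0], -0.6]
    - [[0, 0, -125], [0, 0, 0], -0.6]
    - [[0, 0, -165], [0, 0, 0], -0.6]
    - [[0, 0, -180], [0, 0, 0], -0.6]
    - [[0, 0, -180], [0, 0, 0], -0.6]

```text
clock: 25.72
eef_pos: [483.2, -294.5, 242.2]
orientation: [0.003, 0.133, 0.991, -0.001]
contact_force: [-0.5, -0.0, -0.5]
grip_width: 68.5
gripper_force: 0.0
```

```bash
python3 - <<'E'
from h import *
go([482,-293,240],74.7)
g=viewer.get_image("scene")[:,:,::-1].copy(); cv2.imwrite("pics/k1.png",g); hsv=cv2.cvtColor(g,cv2.COLOR_BGR2HSV)
m=cv2.inRange(hsv,(105,150,130),(118,255,255)); n,l,s,c=cv2.connectedComponentsWithStats(m)
print([(list(s[i]),c[i].round(1)) for i in range(1,n) if s[i][4]>60])
print("tray cap top/bottom exp",proj("scene",[[482,-293,115],[482,-293,5]]).round(1),"dock cap exp",proj("scene",[433.3,328,163])[0].round(1))
a=cv2.imread("pics/scene0.png").astype(int)
d=(np.abs(a-g).max(2)>40).astype(np.uint8); d=cv2.morphologyEx(d,cv2.MORPH_OPEN,np.ones((3,3)))
n,l,s,c=cv2.connectedComponentsWithStats(d); print([list(x) for x in s[1:] if x[4]>25])
E
```

```text
clock 25.72 pos [ 483.2 -294.5  242.2] yaw 74.7 F [-0.54 -0.04 -0.46] w 68.5 tilt [ 0.0061 -0.0021]
 shift [1.6 1.2 2.2] turn z 0.0
[([np.int32(26), np.int32(121), np.int32(45), np.int32(74), np.int32(2752)], array([ 48. , 157.6])), ([np.int32(422), np.int32(162), np.int32(23), np.int32(19), np.int32(238)], array([432.8, 169.9])), ([np.int32(485), np.int32(216), np.int32(15), np.int32(11), np.int32(128)], array([491.8, 220.8])), ([np.int32(198), np.int32(244), np.int32(18), np.int32(17), np.int32(246)], array([206.6, 251.4])), ([np.int32(417), np.int32(333), np.int32(73), np.int32(62), np.int32(862)], array([450.9, 360.9])), ([np.int32(266), np.int32(388), np.int32(29), np.int32(28), np.int32(80)], array([284.3, 397.1]))]
tray cap top/bottom exp [[206.  251.1]
 [212.1 279.3]] dock cap exp [433.6 169.6]
[[np.int32(132), np.int32(0), np.int32(144), np.int32(141), np.int32(8832)], [np.int32(282), np.int32(0), np.int32(12), np.int32(8), np.int32(57)], [np.int32(291), np.int32(0), np.int32(34), np.int32(53), np.int32(950)], [np.int32(460), np.int32(0), np.int32(71), np.int32(92), np.int32
[... 1609 characters left out ...]
.int32(6), np.int32(33)], [np.int32(197), np.int32(243), np.int32(36), np.int32(54), np.int32(1197)], [np.int32(262), np.int32(251), np.int32(6), np.int32(5), np.int32(29)], [np.int32(322), np.int32(255), np.int32(33), np.int32(27), np.int32(279)], [np.int32(261), np.int32(258), np.int32(22), np.int32(26), np.int32(267)], [np.int32(361), np.int32(272), np.int32(24), np.int32(20), np.int32(315)], [np.int32(312), np.int32(282), np.int32(37), np.int32(23), np.int32(469)], [np.int32(335), np.int32(305), np.int32(23), np.int32(12), np.int32(149)], [np.int32(339), np.int32(317), np.int32(22), np.int32(18), np.int32(187)], [np.int32(235), np.int32(319), np.int32(108), np.int32(81), np.int32(4377)]]
```

Both caps are where they should be: tray cap at (207,251) against an expected (206,251), dock cap at (433,170) against (434,170). The gripper is clear, so I'm handing in.

```bash
python3 -c "
from station import order
print(order.job_done())"
```

```text
the job is handed in; nothing more can be done
None
```

The balance showed the first cartridge to be the full one; I pushed it into the yellow dock until the plunger bottomed out at about 21 N, stood the empty one upright in the red tray (pressing about 35 N at touchdown, firmer than intended), released both and handed the job in at about 26 s.

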